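# Reverse a row of stripped engine parts for assembly

### The arm

A 6-joint arm with a two-finger parallel gripper is mounted at the origin on the work surface. World frame = base frame: x ahead of the robot, y to its left, z up, the work surface at z = 0. Lengths are in m, angles in rad, forces in N, time in s.
With the tool pointing down it reaches from about 0.225 to 0.875 m from the base axis. Payload 3.4 kg.
Tool frame: the origin (TCP) lies on the centre line of the jaws, within the pads' length; the fingertips stand 11 mm ahead of it and the grasp point (between the pads) lies 8 mm behind it; z points along the fingers, y is the line along which they close (so a half turn about z gives the same grasp; the last joint's range is limited). The gripper opens to 85 mm and grips with 20 to 120 N. Pads are 22 mm wide; open, the fingers measure 114 mm over their backs; the gripper's body (76 mm by 85 mm) begins 54 mm behind the grasp point. The pads swing forward as they close: fully open they stand 13 mm farther back than shut.
Start: joints at [-1.252, 0.276, 1.505, -0, 1.361, -0.121], TCP at [0.245, -0.52, 0.242] pointing down, gripper open.
Joint ranges: [-2.89, 2.89], [-0.75, 2.08], [0.22, 2.7], [-1.18, 4.32], [0.11, 2.71], [-2.7, 2.7]. Speed limits (rad/s): [2.57, 2.57, 3.14, 3.14, 3.14, 3.14].

### API

Orientations are given as a unit quaternion [w, x, y, z].
In Python, from plant import bot gives the robot as it stands. Calls block until the motion is done:
- bot.movep(position, orientation): joint-space move of the TCP to a pose.
- bot.move_l(position, rotation=None, vel=0.15): straight line of the TCP; rotation=None keeps the orientation; vel is the mean speed in m/s.
- bot.move_joints(angles): joint-space move.
- bot.open() and bot.grab(): open the fingers fully, or close them until they stop; the grip force is fixed at half the most.
- bot.sleep(seconds).
- bot.ik(position, orientation): joint angles nearest the present ones, or None.
- bot.read_state(): the state.
- bot.get_image(name): name is "scene" or "top"; returns a dict with "image" (384x512x3 uint8, red, green, blue), "vertical_fov" (degrees; the focal length in pixels is half the picture's height over the tangent of half this angle, whatever the lens; pixels are square), "cx", "cy" (the principal point, pixels), "xyz" and "rotation" of the camera in the world. Camera axes: x right, y down, z forward; pixel columns grow to the right and rows downward; lengths in m; the calibration is good to about 2 mm. A picture is of the moment at which its call begins. There is no depth.
A pose or a line that the arm cannot do raises bot.IKError and nothing moves.
- bot.finish_job(): hands the job in; it is judged then, once.
The state is a dict: "time_s": time; "q": joint angles; "joint_vel": joint speeds; "effort": joint torques, N m; "tool_pos": TCP position; "tool_rot": TCP orientation; "contact_force": force on the tool from outside, world axes, zero at the start; "torque": the same for the moment, N m; "gripper_width": finger opening in m; "finger_force": force on a finger pad.
Only numpy, scipy, OpenCV 4.12 (cv2) and the standard library are available. Lean on these libraries where they do the work, as an engineer would, in place of code of your own. Each camera call takes 0.05 s, during which the arm holds its last target. There are 200 camera calls.

### The job

The four engine parts on the grey rack lie in the order in which they came off. Move them all to the empty white rack in the reverse order, so that the part now at the left end stands on the right end pad, its neighbour on the pad next to it, and so on, ready to be put back last-off first-on. Stand each part on the middle of its pad, the same way up as now, and let go of it.

Things in the scene. Friction and masses are not known exactly. Their poses are not given: they have to be found in the camera images.
- pulley_mid (a point): silver-grey aluminium idler pulley lying flat, a grooved disc 56 mm in diameter and 32 mm high, with a round dark and steel bearing in its hub; about 240 g. The point is its centre, half-way up (16 mm above its underside); z is up.
- bolt_mid (a point): large steel hex bolt standing on its head: hex head 36 mm over the flats and 14 mm high, then an upright shank 18 mm in diameter; 52 mm high in all; about 180 g. The point is its centre, half-way up (26 mm above its underside); z is up.
- bearing_cap_mid (a point): aluminium camshaft bearing cap, a small two-legged bridge 24 mm (its x) by 64 mm (its y) by 34 mm high, flat on top with two bolt holes; it stands on both legs and is best gripped across its 24 mm (along its x); about 130 g. The point is its centre, half-way up (17 mm above its underside); z is up.
- filler_cap_mid (a point): black plastic oil filler cap, a fluted cylinder 48 mm in diameter and 34 mm high with a grey rib across its top; about 80 g. The point is its centre, half-way up (17 mm above its underside); z is up.
- old_rack: the full rack: grey, dark end cheeks, 80 mm (x) by 362 mm (y), top face 25 mm above the bench, 6 mm thick end cheeks 12 mm higher. Fixed. Origin: centre of its underside; y along it to the robot's left (within 0.13 rad of world y). Four cork pads at y = 132, 44, -44, -132 mm, x = 0, tops 28 mm above the bench, one part on each; fingers have room in x, less in y.
- new_rack: the empty rack: white, 80 mm (x) by 362 mm (y), top face 25 mm above the bench, 6 mm thick end cheeks 12 mm higher. Fixed. Origin: centre of its underside; y along it to the robot's left (within 0.13 rad of world y). Four round cork pads, flat, 68 mm across, at y = 132, 44, -44, -132 mm, x = 0, tops 28 mm above the bench; fingers have room in x, less in y.
- pulley_pad: round cork pad of the full rack under the pulley at the start, 68 mm in diameter, 3 mm thick, fixed; it shows which place in the row that part came from. Origin at the centre of its underside, on the rack's top face.
- bolt_pad: round cork pad of the full rack under the bolt at the start, 68 mm in diameter, 3 mm thick, fixed; it shows which place in the row that part came from. Origin at the centre of its underside, on the rack's top face.
- bearing_cap_pad: round cork pad of the full rack under the bearing cap at the start, 68 mm in diameter, 3 mm thick, fixed; it shows which place in the row that part came from. Origin at the centre of its underside, on the rack's top face.
- filler_cap_pad: round cork pad of the full rack under the filler cap at the start, 68 mm in diameter, 3 mm thick, fixed; it shows which place in the row that part came from. Origin at the centre of its underside, on the rack's top face.
There are look-alikes about, which are no part of the job. Leave any blue look-alike of the part that bears filler_cap_mid alone.

How it is judged:
At the end, for the whole second after the job is handed in: Each part stands on the white rack's pad that mirrors its first place in the row (left end to right end and so on), within 14 mm of the pad's centre along and across the rack and 4 mm in height, the same way up (within 0.12 rad), at rest (below 0.02 m/s) (((y of pulley_pad in the frame of old_rack between 0.102 and 0.162 m and y of pulley_mid in the frame of new_rack between -0.146 and -0.118 m) or (y of pulley_pad in the frame of old_rack between 0.014 and 0.074 m and y of pulley_mid in the frame of new_rack between -0.058 and -0.03 m) or (y of pulley_pad in the frame of old_rack between -0.074 and -0.014 m and y of pulley_mid in the frame of new_rack between 0.03 and 0.058 m) or (y of pulley_pad in the frame of old_rack between -0.162 and -0.102 m and y of pulley_mid in the frame of new_rack between 0.118 and 0.146 m)) and x of pulley_mid in the frame of new_rack between -0.014 and 0.014 m and z of pulley_mid in the frame of new_rack between 0.04 and 0.048 m and angle between each of pulley_mid, bolt_mid, bearing_cap_mid, filler_cap_mid's own z axis and vertical below 0.12 rad and linear speed of each of pulley, bolt, bearing_cap, filler_cap below 0.02 m/s and ((y of bolt_pad in the frame of old_rack between 0.102 and 0.162 m and y of bolt_mid in the frame of new_rack between -0.146 and -0.118 m) or (y of bolt_pad in the frame of old_rack between 0.014 and 0.074 m and y of bolt_mid in the frame of new_rack between -0.058 and -0.03 m) or (y of bolt_pad in the frame of old_rack between -0.074 and -0.014 m and y of bolt_mid in the frame of new_rack between 0.03 and 0.058 m) or (y of bolt_pad in the frame of old_rack between -0.162 and -0.102 m and y of bolt_mid in the frame of new_rack between 0.118 and 0.146 m)) and x of bolt_mid in the frame of new_rack between -0.014 and 0.014 m and z of bolt_mid in the frame of new_rack between 0.05 and 0.058 m and ((y of bearing_cap_pad in the frame of old_rack between 0.102 and 0.162 m and y of bearing_cap_mid in the frame of new_rack between -0.146 and -0.118 m) or (y of bearing_cap_pad in the frame of old_rack between 0.014 and 0.074 m and y of bearing_cap_mid in the frame of new_rack between -0.058 and -0.03 m) or (y of bearing_cap_pad in the frame of old_rack between -0.074 and -0.014 m and y of bearing_cap_mid in the frame of new_rack between 0.03 and 0.058 m) or (y of bearing_cap_pad in the frame of old_rack between -0.162 and -0.102 m and y of bearing_cap_mid in the frame of new_rack between 0.118 and 0.146 m)) and x of bearing_cap_mid in the frame of new_rack between -0.014 and 0.014 m and z of bearing_cap_mid in the frame of new_rack between 0.041 and 0.049 m and ((y of filler_cap_pad in the frame of old_rack between 0.102 and 0.162 m and y of filler_cap_mid in the frame of new_rack between -0.146 and -0.118 m) or (y of filler_cap_pad in the frame of old_rack between 0.014 and 0.074 m and y of filler_cap_mid in the frame of new_rack between -0.058 and -0.03 m) or (y of filler_cap_pad in the frame of old_rack between -0.074 and -0.014 m and y of filler_cap_mid in the frame of new_rack between 0.03 and 0.058 m) or (y of filler_cap_pad in the frame of old_rack between -0.162 and -0.102 m and y of filler_cap_mid in the frame of new_rack between 0.118 and 0.146 m)) and x of filler_cap_mid in the frame of new_rack between -0.014 and 0.014 m and z of filler_cap_mid in the frame of new_rack between 0.041 and 0.049 m); the robot touches nothing.
It also fails if it takes over 99 s, if anything falls off the work surface, if the arm or the gripper's body presses on something with over 40 N, if the wrist force passes 120 N, or if a joint passes its speed limit or range.

## Working session

There is one attempt and no reset: what is moved stays moved. The work goes in short steps, each a Python script; the robot and the scene stay as the last script left them, time stands still between calls to the robot, and variables do not carry over. Pictures are saved under pics/ and viewed, at most 14 in all, crops included, and the job is handed in when it is done.

```bash
mkdir -p pics
python3 - <<'E'
from plant import bot
import cv2
for n in("top","scene"):
    d=bot.get_image(n); cv2.imwrite(f"pics/{n}0.png",cv2.resize(d["image"][:,:,::-1],(800,600),interpolation=cv2.INTER_CUBIC)); print(n,{k:v for k,v in d.items() if k!="image"})
s=bot.read_state();print(s["time_s"],s["tool_rot"],s["gripper_width"])
E
```

```text
top {'vertical_fov': 55.978039264366004, 'cx': 263.78108373355946, 'cy': 193.6372570259022, 'xyz': array([ 0.56935987, -0.02989431,  0.77086327]), 'rotation': array([-0.023861  ,  0.71108684, -0.70244646,  0.01884482])}
scene {'vertical_fov': 57.442177248036444, 'cx': 257.2822277066037, 'cy': 193.45398657336935, 'xyz': array([0.89065447, 0.20649713, 0.59147549]), 'rotation': array([-0.12835638,  0.39930632,  0.86260135, -0.2828392 ])}
0.1 [-8.51944761e-04  9.75922471e-01  2.18116022e-01 -7.69952304e-05] 0.08543733147580988
```

View pics/top0.png

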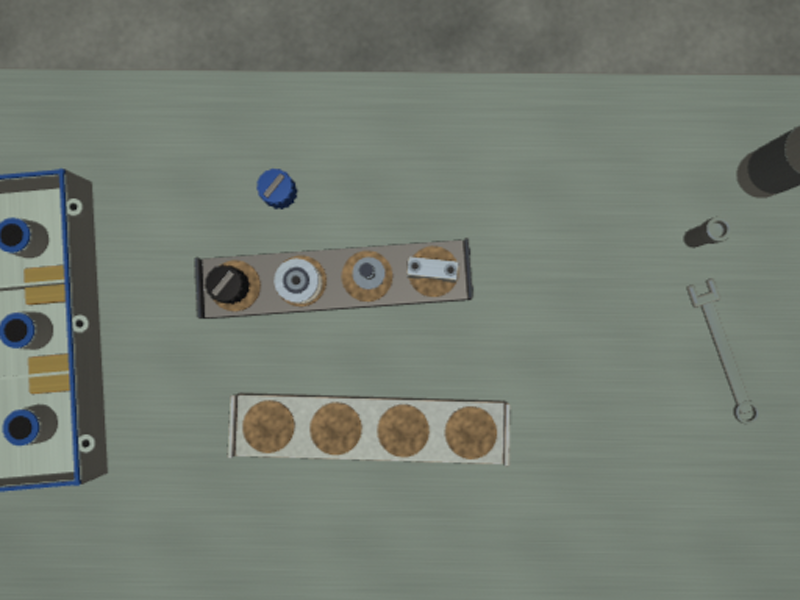

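View pics/scene0.png

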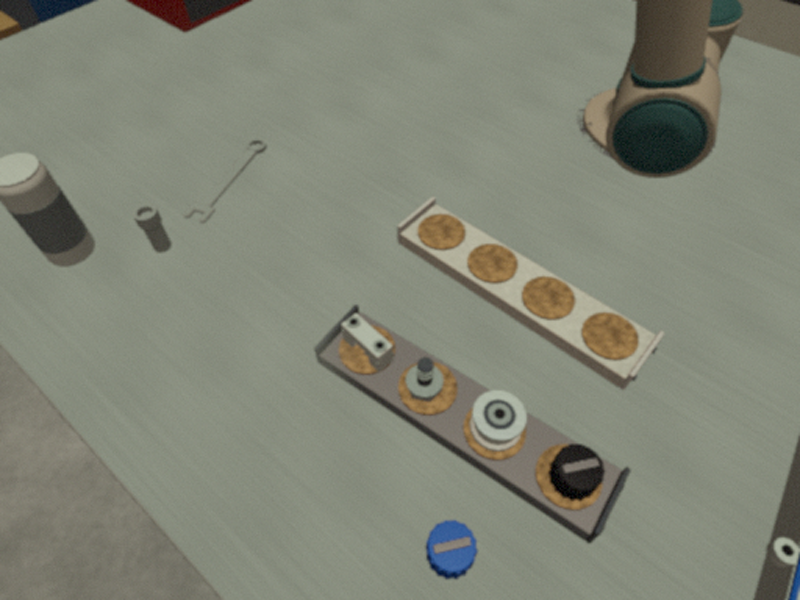

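The top view has image right = robot's right and image down = toward the robot. On the grey rack, left to right, are the filler cap (229,283), pulley (297,280), bolt (368,269) and bearing cap (433,268). The white pads are at (269,426), (336,428), (403,431) and (471,432). In the scene view the part tops are at (578,470), (499,411), (426,365) and (366,339).

```bash
cat > h.py <<'E'
import numpy as np
from scipy.spatial.transform import Rotation as R
C={"top":(55.978039264366004,263.781,193.637,[0.56935987,-0.02989431,0.77086327],[-0.023861,0.71108684,-0.70244646,0.01884482]),
"scene":(57.442177248036444,257.282,193.454,[0.89065447,0.20649713,0.59147549],[-0.12835638,0.39930632,0.86260135,-0.2828392])}
def pos(n,uv,z):   # uv in the 800x600 view, plane height z
    fov,cx,cy,c,q=C[n]; f=192/np.tan(np.radians(fov/2)); u,v=np.array(uv)*.64-.18
    d=R.from_quat(q,scalar_first=True).apply([(u-cx)/f,(v-cy)/f,1]); c=np.array(c)
    return (c+d*(z-c[2])/d[2])[:2]
def quat(th): a=(np.pi/2+th)/2; return np.array([0,np.cos(a),np.sin(a),0])
E
python3 - <<'E'
from h import *
np.set_printoptions(precision=4,suppress=True)
for n,t,s,z in[("fill",(229,283),(578,468),.062),("pul",(297,280),(499,411),.060),("bolt",(368,269),(426,365),.080),("cap",(433,268),(367,339),.062),("hole1",(415.5,266.5),(353,323),.062),("hole2",(451,270),(380,346),.062),
 ("w0",(269,426),(610,335),.028),("w1",(336,428),(548,297),.028),("w2",(403,431),(492,263),.028),("w3",(471,432),(442,231),.028)]:
    a,b=pos("top",t,z),pos("scene",s,z); print(n,a,b,(a+b)/2)
E
```

```text
fill [0.6345 0.2075] [0.639  0.2153] [0.6368 0.2114]
pul [0.6395 0.122 ] [0.6379 0.1216] [0.6387 0.1218]
bolt [0.6522 0.0305] [0.6537 0.0351] [0.653  0.0328]
cap [ 0.6566 -0.05  ] [ 0.6625 -0.0437] [ 0.6596 -0.0469]
hole1 [ 0.6582 -0.0279] [ 0.6568 -0.0711] [ 0.6575 -0.0495]
hole2 [ 0.6543 -0.0727] [ 0.6599 -0.0261] [ 0.6571 -0.0494]
w0 [0.4512 0.1606] [0.4521 0.1627] [0.4516 0.1616]
w1 [0.4498 0.0732] [0.4509 0.0744] [0.4504 0.0738]
w2 [ 0.4471 -0.0141] [ 0.4502 -0.0132] [ 0.4487 -0.0137]
w3 [ 0.447  -0.1025] [ 0.447  -0.1009] [ 0.447  -0.1017]
```

```bash
cat >> h.py <<'E'
def job(p,th,dst,z,bot):
    W=-.0175; H=.15
    s=lambda k:print(k,round(bot.read_state()["time_s"],2),round(bot.read_state()["gripper_width"],4),np.round(bot.read_state()["contact_force"],1),np.round(bot.read_state()["tool_pos"],4))
    bot.movep([*p,H],quat(th)); bot.move_l([*p,z],vel=.1); bot.grab(); s("grip")
    bot.move_l([*p,H],vel=.15); s("up"); bot.movep([*dst,H],quat(W)); bot.move_l([*dst,z+.012],vel=.15)
    bot.move_l([*dst,z+.001],vel=.04); s("down"); bot.open(); bot.sleep(.2); bot.move_l([*dst,H],vel=.15); s("done")
E
python3 - <<'E'
from h import *
from plant import bot
import cv2
job([.637,.2115],.085,[.447,-.1017],.044,bot)
d=bot.get_image("scene"); cv2.imwrite("pics/s1.png",cv2.resize(d["image"][:,:,::-1],(800,600)))
E
```

```text
grip 4.69 0.0456 [0.6 0.1 4.5] [0.6376 0.2116 0.0449]
up 5.55 0.0453 [-0.8  0.9 -0.8] [0.6361 0.2113 0.1487]
down 8.12 0.0452 [ 0.1  0.9 -1.1] [ 0.4469 -0.1017  0.045 ]
done 9.65 0.085 [-0.8  0.4 -0.4] [ 0.4463 -0.1014  0.1493]
```

View pics/s1.png

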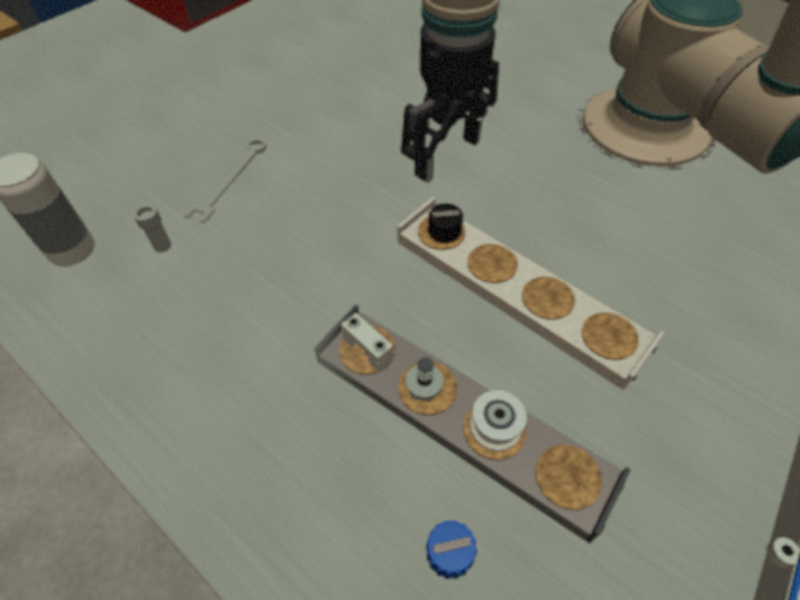

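The filler cap stands upright on the right end white pad at about (445,222). Next come the other three.

Run:
```python
from h import *
from plant import bot
import cv2
job([.6387,.1218],.085,[.4484,-.0137],.044,bot)
d=bot.get_image("scene"); cv2.imwrite("pics/s2.png",cv2.resize(d["image"][:,:,::-1],(800,600)))
job([.653,.0328],.085,[.4502,.0738],.060,bot)
job([.658,-.049],-.08,[.4516,.1616],.044,bot)
bot.movep([.3,-.35,.25],quat(0))
for n in("top","scene"):
    d=bot.get_image(n); cv2.imwrite(f"pics/{n}3.png",cv2.resize(d["image"][:,:,::-1],(800,600),interpolation=cv2.INTER_CUBIC))
```

```text
grip 12.43 0.0543 [1.  0.8 5.5] [0.64   0.1219 0.0454]
up 13.29 0.0546 [ 0.1  0.1 -3.5] [0.6375 0.1217 0.1485]
down 15.42 0.0544 [ 1.4  0.4 -0. ] [ 0.4492 -0.0138  0.0454]
done 16.88 0.0854 [-0.8  1.1  0. ] [ 0.4477 -0.0136  0.1493]
grip 19.47 0.0161 [ 0.7 -0.4  1.3] [0.6532 0.0328 0.0603]
up 20.22 0.0165 [ 0.6  0.1 -0.9] [0.6521 0.0328 0.1489]
down 22.15 0.0163 [ 0.7 -0.8 -1.4] [0.4501 0.0738 0.061 ]
done 23.77 0.0856 [-0.5  0.2 -0.3] [0.4496 0.0738 0.1494]
grip 26.52 0.0231 [ 0.1 -0.4  2.2] [ 0.6583 -0.049   0.0444]
up 27.38 0.023 [-0.5  0.2 -1.6] [ 0.6571 -0.0488  0.1488]
down 29.72 0.023 [-0.  -0.  -1.7] [0.4515 0.1616 0.045 ]
done 31.39 0.0852 [ 0.3 -0.1 -1. ] [0.4509 0.1614 0.1493]
```

View pics/top3.png

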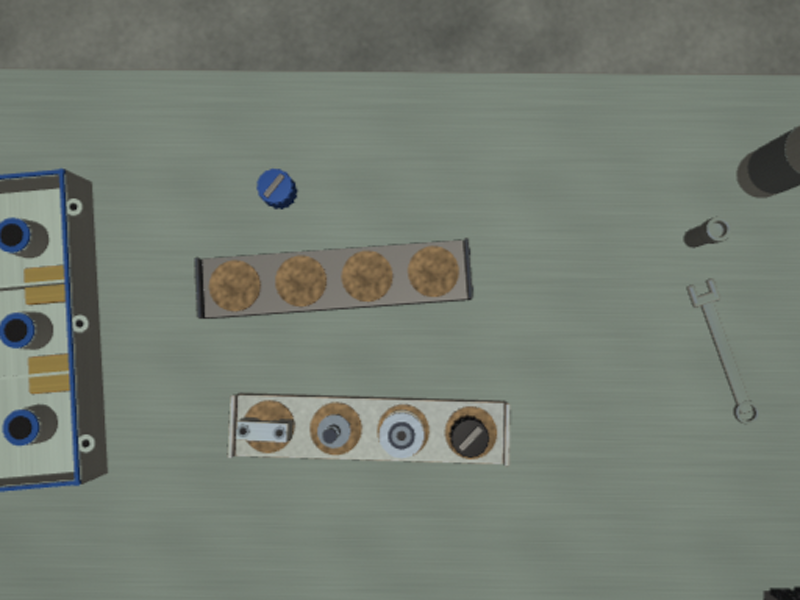

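View pics/scene3.png

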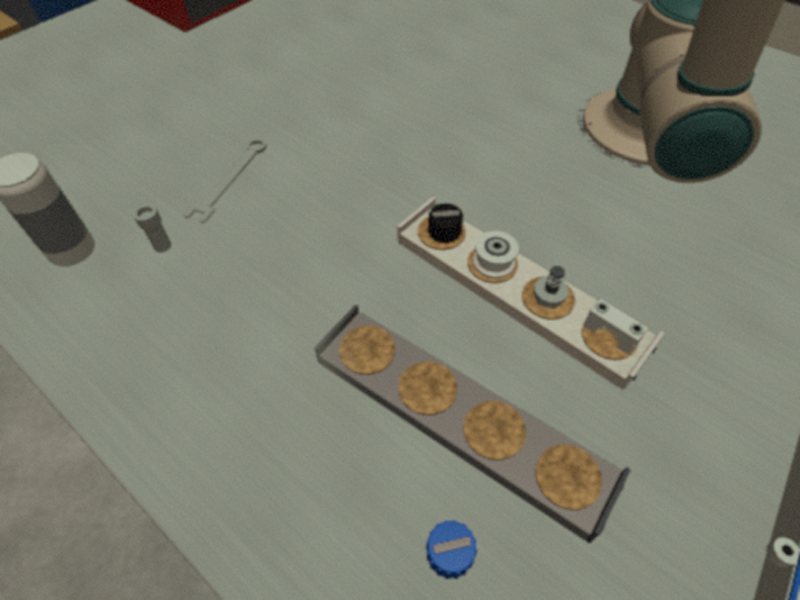

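All four parts stand upright on the white rack. In the top view the tops are at cap (264,431), bolt (333,433), pulley (402,434) and filler cap (468,437). I'll check the offsets before handing in.

Run:
```python
from h import *
W=[(.4516,.1616),(.4502,.0738),(.4484,-.0137),(.447,-.1017)]
for t,s,z,w in[((264,431),(620,319),.062,W[0]),((331,433),(557,271),.080,W[1]),((402,434),(498,244),.06,W[2]),((468,437),(446,212),.062,W[3])]:
    print(np.round((pos("top",t,z)-w)*1e3,1),np.round((pos("scene",s,z)-w)*1e3,1))
```

```text
[-1.2 -3.6] [-0.7  2. ]
[ 1.9 -1.9] [0.5 0.4]
[0.3 0.1] [-4.9  0.3]
[-0.6  6.2] [-4.7  1.7]
```

All are within about 6 mm of the pad centres, inside the 14 mm tolerance.

```bash
python3 -c "
from plant import bot
print(bot.finish_job())"
```

```text
the job is handed in; nothing more can be done
None
```

All four parts stand upright on the white rack in reverse order, within about 6 mm of their pad centres by camera, and the job is handed in; the verdict was not shown.

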